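Ready the strap fixture and load the steel blanks

ROBOT

A 6-joint arm with a two-finger parallel gripper is mounted at the origin on a cart in front of the work surface, level with it; the furniture and walls round the work are solid. World frame = base frame: x ahead of the robot, y to its left, z up, the work surface at z = 0. Lengths are in m, angles in rad, forces in N, time in s.
With the tool pointing down it reaches from about 0.35 to 0.775 m from the base axis. Payload 5.5 kg.
Tool frame: the origin (TCP) lies midway between the tips of the shut fingers; the grasp point (between the pads) lies 19 mm behind it; z points along the fingers, y is the line along which they close (so a half turn about z gives the same grasp; the last joint's range is limited). The gripper opens to 85 mm and grips with 20 to 120 N. Pads are 22 mm wide; open, the fingers measure 114 mm over their backs; the gripper's body (76 mm by 85 mm) begins 54 mm behind the grasp point. The pads swing forward as they close: fully open they stand 13 mm farther back than shut.
Start: joints at [1.157, 0.313, 0.046, 1.304, 0, 1.431], TCP at [0.155, 0.554, 0.231] pointing down, gripper open.
Joint ranges: [-2.76, 2.76], [-0.86, 1.69], [-1.03, 1.26], [-2.2, 2.34], [-1.47, 1.5], [-3.14, 3.14]. Speed limits (rad/s): [2.57, 2.57, 3.14, 3.14, 3.14, 3.14].

INTERFACE

Orientations are given as a 3x3 rotation matrix whose columns are the frame's x, y, z axes.
In Python, from workcell import bot gives the robot as it stands. The module is installed in compiled form; this text tells all that it offers.
- The arm moves only by the shell command python3 -m pendant 'ROWS'. ROWS is JSON, one flat list of numbers, 5 for each row, row after row: the shift along the tool's x, y, z in mm, then the turn about the tool's z in rad, then the closure in counts, from 0 (fully open) to 255 (shut). In form: [x, y, z, roll, hand, x, y, z, roll, hand, ...]. A call has exactly 10 rows; each row shifts and turns the commanded pose from where the row before left it, along the tool's axes as they then stand; what a row does not reach is not made up. A row lasts 1/8 s, in which the tool goes at most 62.5 mm and 10.7 degrees, less where a joint would pass 70% of its speed; a pose out of reach is approached as far as the arm can. A call is refused whole if a number of a shift passes 62.5 or a number of a turn 0.188, either way. A call with a gripper value outside its range is refused whole. The fingers move at their own pace and stop on an object; the grip force is fixed at half the most. Time passes only in rows, so rows that do not move let the fingers close, or fill a call up. It gives the time, the measured TCP pose, the force, the opening and the grip force at its end, in the units of the state.
- bot.state(): the state, without advancing time (a new reading comes with each control period).
- bot.snapshot(name): name is "side" or "top" or "wrist"; returns the picture (420x560x3 uint8, red, green, blue); there is no depth.
- bot.get_calibration(name): a dict with "fx", "fy", "cx", "cy" (pixels), "cam_to_world" (4x4, takes a point from camera to world coordinates). Camera axes: x right, y down, z forward; pixel columns grow to the right and rows downward; lengths in m; the calibration is good to about 2 mm. A picture is of the moment at which its call begins: read the wrist's pose just before it. get_calibration takes no time and is no camera call; for the wrist camera it gives the pose at the moment of the call.
- bot.job_done(): hands the job in; it is judged then, once.
The state is a dict: "time_s": time; "joint_pos": joint angles; "qvel": joint speeds; "tau": joint torques, N m; "ee_pos": TCP position; "eef_rot": TCP orientation; "contact_force": force on the tool from outside, world axes, zero at the start; "ft_torque": the same for the moment, N m; "opening": finger opening in m; "finger_force": force on a finger pad.
Only numpy, scipy, OpenCV 4.12 (cv2) and the standard library are available. Lean on these libraries where they do the work, as an engineer would, in place of code of your own. Each camera call takes 0.05 s, during which the arm holds its last target. There are 200 camera calls.

TASK

Take the black transit cap off the green bench fixture by squeezing its two red buttons together, lift it out and stand it upright on the black rubber mat. Then swing the fixture's U-shaped front rest from its folded-back position over to the front until it clicks into its end catch. After that, tuck every loose steel strap that is there under a sprung finger of its own, straight and pushed fully home against the back stop, with its tail on the front rest; leave the tape measure and the grease tin where they are.

Things in the scene. Friction and masses are not known exactly. Their poses are not given: they have to be found in the camera images.
- fixture: Fixed green bench fixture; origin under its middle, on the table; x away from its loading front, y left, z up. Foot 12 mm thick, x -90..145, y +-116 mm. Aluminium bed, top z 50, x -50..26, y +-88, with yellow lane strips along x at y -50, 0, 50. Back stop: x 20..26, top z 64 (hinge lugs 72). Dark cap socket 48 x 68 mm round x 110, y 0, top z 77. Green cheeks at y +-112, x -85..-55, top z 62.
- cap: Loose black transit cap, 0.15 kg, 80 mm tall; origin at the middle of the underside of its 36 x 36 mm plug, z up. Flange z 30..36, x -48..30, y +-24 mm; above it a block 32 (x) x 36 (y) mm. Two red buttons stand out of its y faces (x +-12, z 48..76 mm): 56 mm across when free, 40 mm fully squeezed. It can stand on its plug.
- cap_grip (a point): Point midway between the two red buttons, 62 mm above the cap's underside; axes as the cap; the buttons are squeezed along y.
- button_left (a joint): Travel of the button at the cap's +y side, m: 0 out, 0.008 fully in; spring 2 N at rest, 6 N fully in.
- button_right (a joint): The same for the button at the -y side.
- mat: Fixed black rubber mat, 90 x 90 x 3 mm, flat on the table; origin at the middle of its underside.
- bail (a joint): Angle of the front rest, rad: 0 folded back (arms rising 0.25 rad above level), 2.89 level at the front. Stiff hinge (0.07 N m): it stays where it is left. About 0.4 rad before the end its left arm meets a brass spring ball in the left cheek and must be pushed down past it (about 3 N at the bar); beyond 2.80 it is caught under the ball, at its end stop.
- bail_grip (a point): Middle of the orange grip (34 mm long, 11 mm thick) on the rest's cross bar, left of its middle (fixture y +57 mm); it can be gripped from above with the fingers in front of and behind the bar.
- bail_hinge (a point): Point on the rest's hinge axis (along the fixture's y, at fixture x -30, z 45 mm), level with the orange grip; axes as the fixture. The rest is a U of 10 mm round bar, 196 mm wide, arms 100 mm: its cross bar lies at fixture x +67, z 70 mm when folded, swings up and over, and ends at x -130, z 45 mm, its top flush with the bed.
- strap_1: Loose flat steel strap with holes, 24 (x) x 200 (y) x 5 (z) mm, 0.16 kg; origin at the middle of its underside; long axis y. Starts behind or to the right of the blue cabinet (232 mm tall, right of the fixture), on the table or on a steel ring plate 4 mm thick. Two or three straps are there; absent ones read None.
- strap_2: As strap_1.
- strap_3: As strap_1.
- lane_1 (a point): Right lane (fixture y -50 mm): where the middle of a strap's underside lies when the strap is fully home, one end on the back stop (100 mm on along x), its tail over the front rest. At the bed's level, 30 mm before the bed's edge; axes as the fixture. Straps are pushed in along +x.
- lane_2 (a point): The same for the middle lane (y 0).
- lane_3 (a point): The same for the left lane (y +50 mm).
- finger_1 (a joint): Sprung finger over the right lane, 28 mm wide, hinged at the back stop; rad, 0 at rest, about 0.07 with a strap under it; presses with about 2.5 N. Its nose stands over fixture x -22 mm, 2 mm above the bed; a lip slopes up from it to 12 mm above the bed at x -52 mm, so that a strap slid in along the bed lifts it.
- finger_2 (a joint): The same over the middle lane.
- finger_3 (a joint): The same over the left lane.
- tape_measure: Yellow tape measure, a bystander, 39x83x66 mm; origin at the middle of its underside.
- grease_tin: Red and white grease tin, a bystander, 68 mm across, 53 mm tall; origin at the middle of its underside.
- socket (a point): Where the cap's origin lies at the start, latched: 47 mm above the table, axes as the fixture. Two tongues on the cap then sit under the socket's lips: squeeze both buttons by 5 mm or more and keep them so while lifting straight up; the plug sits 30 mm deep. The cap's flange lies over the folded rest's bar and keeps it down.

How it is judged:
On the way, in this order (a step that is already met when the one before it is completed fails the run):
1. the cap is lifted out of its socket with both buttons held in (z of cap in the frame of socket above 0.02 m and value of joint each of button_left, button_right above 0.0045 m), for 0.1 s.
2. the front rest is swung out and caught in its end detent (value of joint bail above 2.8 rad), for 0.2 s.
3. every strap lies home under a finger of its own (((y of strap_1 in the frame of lane_1 between -0.008 and 0.008 m and x of strap_1 in the frame of lane_1 between -0.008 and 0.008 m and z of strap_1 in the frame of lane_1 between -0.008 and 0.008 m and angle between the y axis of strap_1 and the x axis of lane_1, either way round below 0.1 rad and value of joint finger_1 above 0.035 rad) or (y of strap_1 in the frame of lane_2 between -0.008 and 0.008 m and x of strap_1 in the frame of lane_2 between -0.008 and 0.008 m and z of strap_1 in the frame of lane_2 between -0.008 and 0.008 m and angle between the y axis of strap_1 and the x axis of lane_2, either way round below 0.1 rad and value of joint finger_2 above 0.035 rad) or (y of strap_1 in the frame of lane_3 between -0.008 and 0.008 m and x of strap_1 in the frame of lane_3 between -0.008 and 0.008 m and z of strap_1 in the frame of lane_3 between -0.008 and 0.008 m and angle between the y axis of strap_1 and the x axis of lane_3, either way round below 0.1 rad and value of joint finger_3 above 0.035 rad)) and ((y of strap_2 in the frame of lane_1 between -0.008 and 0.008 m and x of strap_2 in the frame of lane_1 between -0.008 and 0.008 m and z of strap_2 in the frame of lane_1 between -0.008 and 0.008 m and angle between the y axis of strap_2 and the x axis of lane_1, either way round below 0.1 rad and value of joint finger_1 above 0.035 rad) or (y of strap_2 in the frame of lane_2 between -0.008 and 0.008 m and x of strap_2 in the frame of lane_2 between -0.008 and 0.008 m and z of strap_2 in the frame of lane_2 between -0.008 and 0.008 m and angle between the y axis of strap_2 and the x axis of lane_2, either way round below 0.1 rad and value of joint finger_2 above 0.035 rad) or (y of strap_2 in the frame of lane_3 between -0.008 and 0.008 m and x of strap_2 in the frame of lane_3 between -0.008 and 0.008 m and z of strap_2 in the frame of lane_3 between -0.008 and 0.008 m and angle between the y axis of strap_2 and the x axis of lane_3, either way round below 0.1 rad and value of joint finger_3 above 0.035 rad)) and ((y of strap_3 in the frame of lane_1 between -0.008 and 0.008 m and x of strap_3 in the frame of lane_1 between -0.008 and 0.008 m and z of strap_3 in the frame of lane_1 between -0.008 and 0.008 m and angle between the y axis of strap_3 and the x axis of lane_1, either way round below 0.1 rad and value of joint finger_1 above 0.035 rad) or (y of strap_3 in the frame of lane_2 between -0.008 and 0.008 m and x of strap_3 in the frame of lane_2 between -0.008 and 0.008 m and z of strap_3 in the frame of lane_2 between -0.008 and 0.008 m and angle between the y axis of strap_3 and the x axis of lane_2, either way round below 0.1 rad and value of joint finger_2 above 0.035 rad) or (y of strap_3 in the frame of lane_3 between -0.008 and 0.008 m and x of strap_3 in the frame of lane_3 between -0.008 and 0.008 m and z of strap_3 in the frame of lane_3 between -0.008 and 0.008 m and angle between the y axis of strap_3 and the x axis of lane_3, either way round below 0.1 rad and value of joint finger_3 above 0.035 rad))), for 0.2 s.
At the end, for the whole second after the job is handed in: Each strap present lies under its own lifted finger, its middle within 8 mm of the lane point in x, y and z and within 0.1 rad of the lane; the rest reads over 2.80 rad; the cap stands (within 0.15 rad) on the mat, middle within 35 mm of its middle in x and y; all at rest (all of step 3 and value of joint bail above 2.8 rad and x of cap in the frame of mat between -0.035 and 0.035 m and y of cap in the frame of mat between -0.035 and 0.035 m and height (world z) of cap below 0.01 m and angle between cap's own z axis and vertical below 0.15 rad and linear speed of each of cap, strap_1, strap_2, strap_3 below 0.02 m/s); the robot touches nothing.
It fails at once if the tape measure is moved by more than 4 cm (distance of tape_measure from where it was at the start of the episode above 0.04 m).
It fails at once if the grease tin is moved by more than 4 cm (distance of grease_tin from where it was at the start of the episode above 0.04 m).
Of strap_1, strap_2, strap_3 only 2 to 3 are there at a start; the rules pass over those that are not, and their reading is None.
At some moment in a run one of strap_1, strap_2, strap_3 may be knocked a few centimetres aside while the robot is not near it.
It also fails if it takes over 210 s, if anything falls off the work surface, if the arm or the gripper's body presses on something with over 40 N, if the wrist force passes 120 N, or if a joint passes its speed limit or range.

## Working session

There is one attempt and no reset: what is moved stays moved. The work goes in short steps, Python scripts to look and compute and a shell command to move; the robot and the scene stay as the last step left them, time stands still between calls to the robot, and variables do not carry over. Pictures are saved under pics/ and viewed, at most 14 in all, crops included, and the job is handed in when it is done.

```bash
mkdir -p pics
python3 - <<'E'
from workcell import bot
import cv2,json,numpy as np
s=bot.state();print({k:np.round(v,3).tolist() for k,v in s.items()})
for n in["side","top","wrist"]:
    c=bot.get_calibration(n);print(n,[round(c[k],1) for k in("fx","fy","cx","cy")],np.round(c["cam_to_world"],4).tolist())
    cv2.imwrite(f"pics/{n}0.png",bot.snapshot(n)[:,:,::-1])
E
```

```text
{'time_s': 0.0, 'joint_pos': [1.157, 0.314, 0.045, 1.304, 0.0, 1.431], 'qvel': [0.001, 0.001, 0.0, -0.001, -0.001, -0.001], 'tau': [-0.001, -48.062, 29.853, 0.02, -0.0, -0.0], 'ee_pos': [0.155, 0.553, 0.23], 'eef_rot': [[-0.963, 0.27, -0.001], [0.27, 0.963, -0.002], [0.0, -0.002, -1.0]], 'contact_force': [0.24, -0.151, 0.075], 'ft_torque': [-0.028, -0.006, -0.024], 'finger_force': 0.0, 'opening': 0.086}
side [489.9, 489.9, 286.6, 213.1] [[0.6328, -0.6367, 0.4407, -0.07], [-0.7742, -0.5119, 0.3722, -0.4004], [-0.0114, -0.5767, -0.8169, 1.2254], [0.0, 0.0, 0.0, 1.0]]
top [523.2, 523.2, 280.2, 200.8] [[0.0291, -0.9954, 0.0908, 0.3765], [-0.9994, -0.0308, -0.0176, 0.1281], [0.0203, -0.0902, -0.9957, 1.6261], [0.0, 0.0, 0.0, 1.0]]
wrist [308.1, 308.1, 280.5, 208.2] [[0.2718, 0.912, 0.3071, 0.0755], [0.9624, -0.257, -0.0884, 0.5747], [-0.0017, 0.3196, -0.9476, 0.3737], [0.0, 0.0, 0.0, 1.0]]
```

View pics/top0.png

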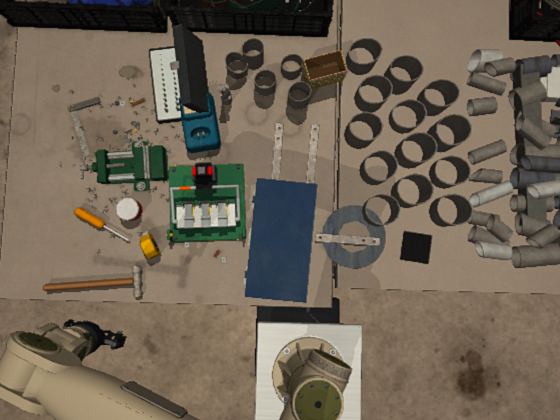

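View pics/side0.png

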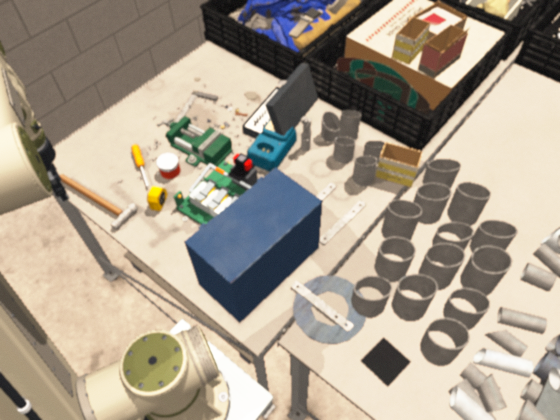

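The top view shows the fixture near (207,203), the red/black cap at (203,174), the tin at (128,208) and the tape at (149,245). The cabinet is near (282,240) with three straps: (278,150), (313,150) and (348,239) on the ring. The mat is at (416,247).

```bash
cat > h.py <<'E'
from workcell import bot
import cv2,numpy as np
def px(cal,u,v,z):
    T=cal["cam_to_world"];T=np.array(T)
    d=T[:3,:3]@np.array([(u-cal["cx"])/cal["fx"],(v-cal["cy"])/cal["fy"],1]);o=T[:3,3]
    return o+d*(z-o[2])/d[2]
def proj(cal,p):
    T=np.array(cal["cam_to_world"]);q=T[:3,:3].T@(np.asarray(p)-T[:3,3])
    return np.array([cal["fx"]*q[0]/q[2]+cal["cx"],cal["fy"]*q[1]/q[2]+cal["cy"]])
def pose():
    s=bot.state();R=np.array(s["eef_rot"]);return np.array(s["ee_pos"]),R
def togo(p,yaw_y=None):
    """shift in tool mm to world point p for TCP; yaw_y: wanted world angle of tool y"""
    e,R=pose();print("tool shift mm",np.round(R.T@(np.asarray(p)-e)*1000,1))
    if yaw_y is not None:
        # tool down: +roll about tool z = -yaw in world
        a=np.arctan2(R[1,1],R[0,1]);d=(a-yaw_y+np.pi/2)%np.pi-np.pi/2
        print("roll",round(d,3))
E
python3 - <<'E'
from h import *
im=cv2.imread("pics/top0.png")
a=cv2.resize(im[155:250,160:255],None,fx=6,fy=6,interpolation=cv2.INTER_CUBIC)
cv2.imwrite("pics/a.png",a)
b=cv2.resize(im[115:275,240:440],None,fx=4,fy=3.75,interpolation=cv2.INTER_CUBIC)
b=cv2.resize(im[115:265,240:440],None,fx=4,fy=4,interpolation=cv2.INTER_CUBIC)
cv2.imwrite("pics/b.png",b)
E
```

```text
(no output)
```

View pics/a.png

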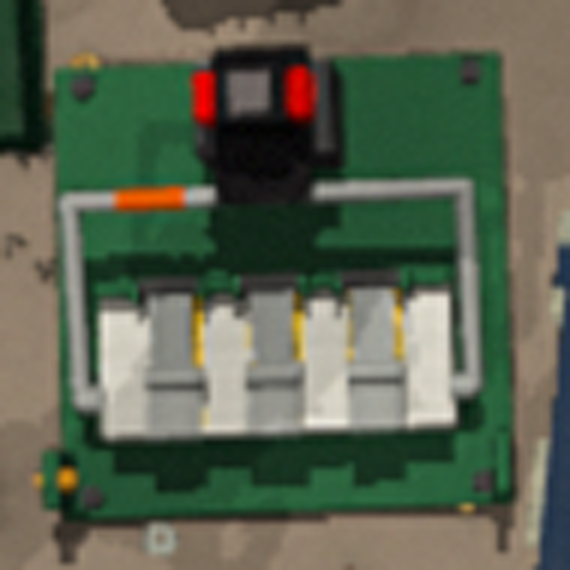

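View pics/b.png

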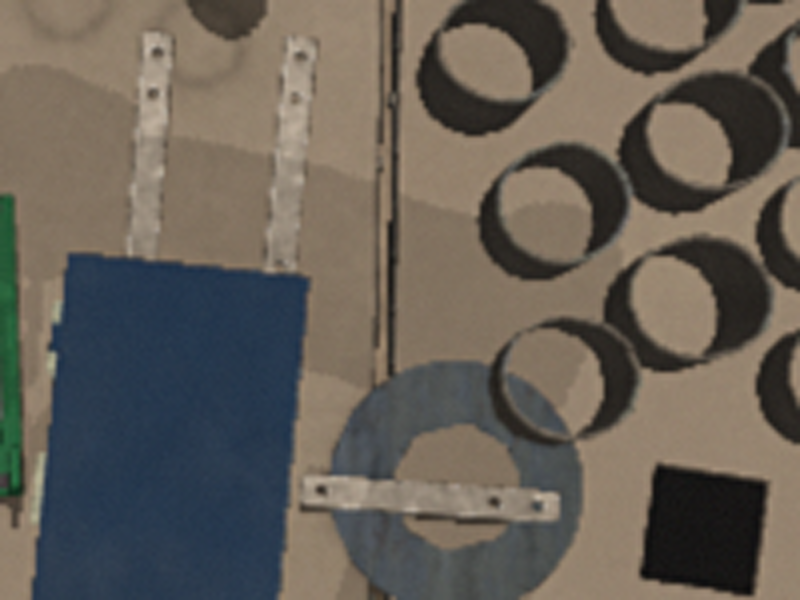

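```bash
cat > loc.py <<'E'
from h import *
from scipy.optimize import least_squares
c=bot.get_calibration("top")
A=lambda u,v,z:px(c,160+(u-2.5)/6,155+(v-2.5)/6,z)
B=lambda u,v,z:px(c,240+(u-1.5)/4,115+(v-1.5)/4,z)
m=[(55,68,145,116,12),(500,55,145,-116,12),(512,502,-90,-116,12),(68,518,-90,116,12)]
W=np.array([A(u,v,z/1000)[:2] for u,v,_,_,z in m]);F=np.array([[x,y] for *_,x,y,_ in m])/1000
def res(p):
    C,S=np.cos(p[2]),np.sin(p[2]);return (F@np.array([[C,S],[-S,C]])+p[:2]-W).ravel()
r=least_squares(res,[.4,.3,0]);print("fixture",r.x.round(4),(r.fun*1000).round(1))
p=r.x
def f2w(x,y):
    C,S=np.cos(p[2]),np.sin(p[2]);return p[:2]+[C*x-S*y,S*x+C*y]
if __name__=="__main__":
    print("socket",f2w(.11,0),"orange pred",f2w(.067,.057),"seen",A(150,199,.072))
    print("red mid seen",A(252,94,.125),"bed lane yellow strips",[A(u,330,.05).round(3) for u in(200,300,402)],[f2w(-.02,y).round(3) for y in(.05,0,-.05)])
    for n,(a,b,z) in dict(A=((157,35),(142,252),.005),B=((300,38),(283,270),.005),C=((303,489),(559,507),.009)).items():
        P,Q=B(*a,z),B(*b,z);d=Q-P;print(n,P.round(3),Q.round(3),"len",np.linalg.norm(d).round(3),"ang",np.arctan2(d[1],d[0]).round(3),"mid from P",(P+d/np.linalg.norm(d)*.1).round(3))
    print("mat",[B(u,v,.003).round(3) for u,v in((655,464),(769,481),(753,595),(641,578))])
    print("cabinet top",[B(u,v,.232).round(3) for u,v in((68,254),(308,277),(36,598))],px(c,306,301,.232),px(c,245,299,.232))
    print("tape",px(c,149,246,.03),"tin",px(c,128,209,.05))
    print("holder, vise", px(c,200,140,.05),px(c,165,175,.1), "ring",B(455,490,.004))
E
python3 loc.py
```

```text
fixture [0.4854 0.324  0.0666] [ 1.   0.8  2.2 -1.2 -1.2 -2.5 -1.9  2.9]
socket [0.59520076 0.33127078] orange pred [0.54850413 0.38528397] seen [0.54823811 0.38655742 0.072     ]
red mid seen [0.59472493 0.33116691 0.125     ] bed lane yellow strips [array([0.485, 0.362, 0.05 ]), array([0.487, 0.312, 0.05 ]), array([0.488, 0.261, 0.05 ])] [array([0.462, 0.373]), array([0.465, 0.323]), array([0.469, 0.273])]
A [0.769 0.111 0.005] [0.596 0.117 0.005] len 0.173 ang 3.103 mid from P [0.669 0.115 0.005]
B [ 0.77  -0.002  0.005] [0.586 0.007 0.005] len 0.185 ang 3.093 mid from P [0.671 0.003 0.005]
C [ 0.415 -0.012  0.009] [ 0.407 -0.211  0.009] len 0.199 ang -1.611 mid from P [ 0.411 -0.112  0.009]
mat [array([ 0.443, -0.287,  0.003]), array([ 0.432, -0.376,  0.003]), array([ 0.344, -0.364,  0.003]), array([ 0.354, -0.276,  0.003])]
cabinet top [array([0.563, 0.169, 0.232]), array([0.552, 0.007, 0.232]), array([0.333, 0.182, 0.232])] [0.24079944 0.02791781 0.232     ] [0.24163964 0.18845521 0.232     ]
tape [0.37238616 0.49265746 0.03      ] tin [0.48118641 0.55653224 0.05      ]
holder, vise [0.69845414 0.35008498 0.05      ] [0.58089441 0.44074259 0.1       ] ring [ 0.41813383 -0.13076643  0.004     ]
```

Run:
```python
from h import *
togo((.595,.331,.23),1.637)
```

```text
tool shift mm [-483.4  -95.1    0.7]
roll -0.34
```

```bash
python3 -m pendant '[-30,-6,0,0,0,-50,-10,0,0,0,-60,-12,0,0,0,-60,-12,0,0,0,-60,-12,0,0,0,-60,-12,0,0,0,-60,-12,0,0,0,-60,-12,0,0,0,-43,-7,0,0,0,0,0,0,0,0]'
python3 -m pendant '[0,0,0,-0.17,0,0,0,0,-0.17,0,0,0,0,0,0,0,0,0,0,0,0,0,0,0,0,0,0,0,0,0,0,0,0,0,0,0,0,0,0,0,0,0,0,0,0,0,0,0,0,0]'
python3 - <<'E'
from h import *
c=bot.get_calibration("wrist")
cv2.imwrite("pics/w1.png",bot.snapshot("wrist")[:,:,::-1])
import loc
print(bot.state()["joint_pos"])
togo((.595,.331,.09),1.637)
for n,(x,y,z) in dict(redL=(.11,.023,.123),redR=(.11,-.023,.123),captop=(.11,0,.127),orange=(.067,.057,.075),l1=(-.022,-.05,.06),l3=(-.022,.05,.06)).items(): print(n,proj(c,[*loc.f2w(x,y),z]).round(1))
E
```

```text
time_s: 1.4
ee_pos: [0.5975, 0.3291, 0.2296]
eef_rot: [[-0.962, 0.275, -0.001], [0.275, 0.962, -0.001], [0.001, -0.001, -1.0]]
contact_force: [0.3, 0.3, -0.6]
opening: 0.0854
finger_force: 0.0
time_s: 2.65
ee_pos: [0.5948, 0.3315, 0.2313]
eef_rot: [[-0.998, -0.066, -0.0], [-0.066, 0.998, 0.0], [0.0, 0.0, -1.0]]
contact_force: [-0.2, 0.4, -0.2]
opening: 0.0853
finger_force: 0.0
fixture [0.4854 0.324  0.0666] [ 1.   0.8  2.2 -1.2 -1.2 -2.5 -1.9  2.9]
[3.90692872e-01 5.32167727e-01 3.77826847e-01 1.41643584e+00
 6.27083897e-05 3.24584828e-01]
tool shift mm [-1.000e-01 -6.000e-01  1.413e+02]
roll -0.0
redL [308.1 206.5]
redR [254.6 206.6]
captop [281.4 208. ]
orange [340.4 148.3]
l1 [226.5  48.3]
l3 [335.6  48.1]
```

View pics/w1.png

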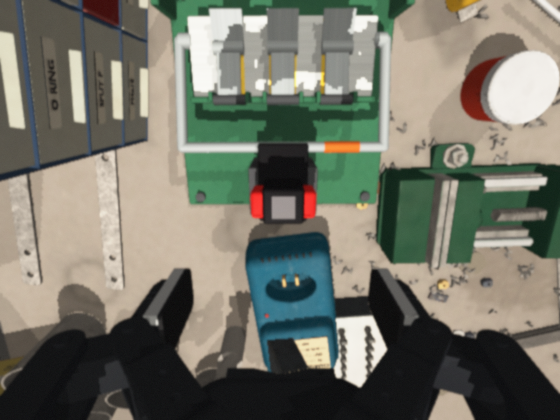

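The cap's buttons are at (256,203) and (309,203), within about 2 mm of where I predicted. Next I descend and squeeze.

```bash
python3 -m pendant '[0,0,40,0,0,0,0,40,0,0,0,0,40,0,0,0,0,20,0,0,0,0,0,0,0,0,0,0,0,255,0,0,0,0,255,0,0,0,0,255,0,0,0,0,255,0,0,0,0,255]'
python3 -m pendant '[0,0,0,0,255,0,0,0,0,255,0,0,0,0,255,0,0,0,0,255,0,0,0,0,255,0,0,-10,0,255,0,0,-10,0,255,0,0,-10,0,255,0,0,-10,0,255,0,0,0,0,255]'
```

```text
time_s: 3.95
ee_pos: [0.5968, 0.3323, 0.0948]
eef_rot: [[-0.998, -0.066, 0.006], [-0.066, 0.998, 0.002], [-0.006, 0.002, -1.0]]
contact_force: [0.2, -0.1, 8.0]
opening: 0.0355
finger_force: 64.2
time_s: 5.2
ee_pos: [0.5955, 0.3317, 0.1326]
eef_rot: [[-0.998, -0.066, 0.002], [-0.066, 0.998, 0.001], [-0.002, 0.0, -1.0]]
contact_force: [-0.0, -0.5, -0.9]
opening: 0.0354
finger_force: 62.8
```

```bash
python3 -m pendant '[0,0,-20,0,255,0,0,-30,0,255,0,0,-30,0,255,0,0,-30,0,255,0,0,-30,0,255,0,0,-30,0,255,0,0,-15,0,255,0,0,0,0,255,0,0,0,0,255,0,0,0,0,255]'
python3 - <<'E'
from h import *
a=bot.snapshot("side")[100:250,130:330];w=bot.snapshot("wrist")
a=cv2.resize(a,(400,300));w=cv2.resize(w,(400,300))
cv2.imwrite("pics/w2.png",np.hstack([a,w])[:,:,::-1])
print(bot.state()["joint_pos"])
togo((.50,.0,.31));togo((.393,-.326,.31),1.637)
E
```

```text
time_s: 6.45
ee_pos: [0.5944, 0.3313, 0.3149]
eef_rot: [[-0.998, -0.066, -0.002], [-0.066, 0.998, -0.001], [0.002, -0.001, -1.0]]
contact_force: [-0.5, -0.1, -1.9]
opening: 0.0353
finger_force: 62.8
[3.90701312e-01 5.50921224e-01 6.13318497e-01 1.63482271e+00
 6.67110453e-05 3.24535250e-01]
tool shift mm [ 116.2 -324.4    5.6]
tool shift mm [ 244.5 -642.6    6. ]
roll -0.0
```

View pics/w2.png

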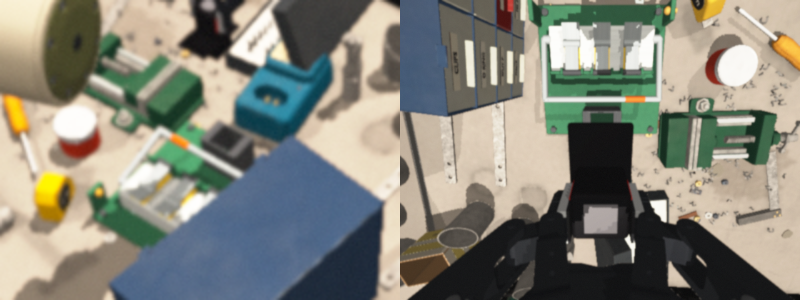

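The cap is held by both buttons and clear of the socket. I carry it over the cabinet to the mat.

```bash
python3 -m pendant '[10,-25,0,0,255,18,-47,0,0,255,22,-57,0,0,255,22,-57,0,0,255,22,-57,0,0,255,22,-57,0,0,255,22,-57,0,0,255,22,-57,0,0,255,22,-57,0,0,255,22,-57,0,0,255]'
python3 -m pendant '[20,-54,0,0,255,13,-35,0,0,255,7,-25,0,0,255,0,0,0,0,255,0,0,50,0,255,0,0,50,0,255,0,0,50,0,255,0,0,50,0,255,0,0,20,0,255,0,0,10,0,255]'
python3 - <<'E'
from h import *
togo((.393,-.326,.053),1.637)
print(np.round(bot.state()["joint_pos"],2))
E
```

```text
time_s: 7.8
ee_pos: [0.4252, -0.2104, 0.3163]
eef_rot: [[-0.998, -0.066, 0.001], [-0.066, 0.998, -0.0], [-0.001, -0.0, -1.0]]
contact_force: [0.8, -0.4, -1.7]
opening: 0.0352
finger_force: 62.8
time_s: 9.05
ee_pos: [0.3934, -0.3234, 0.085]
eef_rot: [[-0.998, -0.067, -0.001], [-0.067, 0.998, 0.002], [0.001, 0.002, -1.0]]
contact_force: [0.2, -0.0, -1.5]
opening: 0.0355
finger_force: 62.8
tool shift mm [ 0.6 -2.7 32. ]
roll 0.001
[-0.85  0.28 -0.37  0.92  0.   -0.91]
```

```bash
python3 -m pendant '[0,0,15,0,255,0,0,10,0,255,0,0,5,0,255,0,0,2,0,255,0,0,0,0,255,0,0,0,0,255,0,0,0,0,255,0,0,0,0,255,0,0,0,0,255,0,0,0,0,255]'
```

```text
time_s: 10.3
ee_pos: [0.3938, -0.3252, 0.0542]
eef_rot: [[-0.998, -0.066, 0.0], [-0.066, 0.998, 0.0], [-0.0, 0.0, -1.0]]
contact_force: [-0.0, -0.5, -0.5]
opening: 0.0352
finger_force: 62.8
```

```bash
python3 -m pendant '[0,0,1,0,255,0,0,1,0,255,0,0,1,0,255,0,0,0,0,255,0,0,0,0,255,0,0,0,0,255,0,0,0,0,255,0,0,0,0,255,0,0,0,0,255,0,0,0,0,255]'
python3 -m pendant '[0,0,0,0,180,0,0,0,0,120,0,0,0,0,60,0,0,0,0,0,0,0,0,0,0,0,0,0,0,0,0,0,-20,0,0,0,0,-40,0,0,0,0,-60,0,0,0,0,-60,0,0]'
python3 - <<'E'
from h import *
c=bot.get_calibration("top");t=bot.snapshot("top")
w=bot.snapshot("wrist")
cv2.imwrite("pics/t2.png",t[:,:,::-1])
cv2.imwrite("pics/w3.png",np.hstack([cv2.resize(t[100:280,220:460],(400,300)),cv2.resize(w,(400,300))])[:,:,::-1])
togo((.393,-.326,.31),1.637)
E
```

```text
time_s: 11.55
ee_pos: [0.3938, -0.3252, 0.0513]
eef_rot: [[-0.998, -0.066, 0.0], [-0.066, 0.998, 0.0], [-0.0, 0.0, -1.0]]
contact_force: [0.7, -0.0, -2.3]
opening: 0.0352
finger_force: 62.8
time_s: 12.8
ee_pos: [0.3936, -0.3249, 0.2329]
eef_rot: [[-0.998, -0.066, -0.0], [-0.066, 0.998, 0.0], [0.0, 0.0, -1.0]]
contact_force: [0.9, -1.3, 0.3]
opening: 0.0852
finger_force: 0.0
tool shift mm [  2.6   1.4 -71.5]
roll 0.0
```

View pics/w3.png

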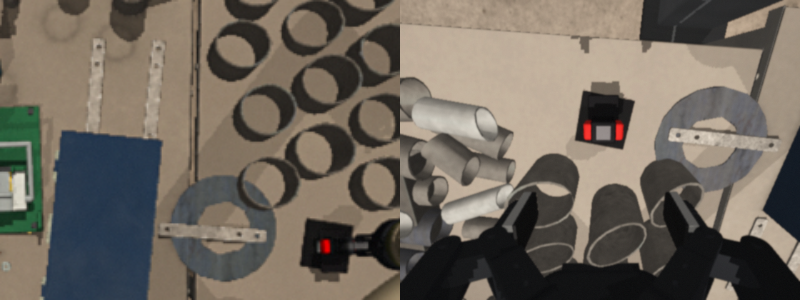

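The cap stands upright on the mat with both red buttons level. Now the front rest.

```bash
python3 -m pendant '[0,0,-50,0,0,0,0,-30,0,0,-10,30,0,0,0,-15,50,0,0,0,-17,60,0,0,0,-17,60,0,0,0,-17,60,0,0,0,-17,60,0,0,0,-17,60,0,0,0,-17,60,0,0,0]'
python3 -m pendant '[-17,60,0,0,0,-17,60,0,0,0,-17,60,0,0,0,-15,50,0,0,0,-10,40,0,0,0,-8,25,0,0,0,-7,24,0,0,0,0,0,0,0,60,0,0,0,0,130,0,0,0,0,130]'
python3 -m pendant '[0,0,0,-0.157,130,0,0,0,-0.157,130,0,0,0,-0.157,130,0,0,0,-0.157,130,0,0,0,-0.157,130,0,0,0,-0.157,130,0,0,0,-0.157,130,0,0,0,-0.157,130,0,0,0,-0.157,130,0,0,0,-0.157,130]'
python3 - <<'E'
from h import *
togo((.5485,.3855,.12),.067)
print(np.round(bot.state()["joint_pos"],2))
E
```

```text
time_s: 14.15
ee_pos: [0.4915, 0.1244, 0.3112]
eef_rot: [[-0.998, -0.066, 0.001], [-0.066, 0.998, -0.0], [-0.001, -0.0, -1.0]]
contact_force: [1.0, -0.3, -0.2]
opening: 0.0852
finger_force: 0.0
time_s: 15.4
ee_pos: [0.5612, 0.4456, 0.3118]
eef_rot: [[-0.998, -0.065, 0.0], [-0.065, 0.998, 0.0], [-0.0, 0.0, -1.0]]
contact_force: [-1.0, -0.7, -0.3]
opening: 0.0418
finger_force: 0.0
time_s: 16.65
ee_pos: [0.5612, 0.4456, 0.3122]
eef_rot: [[0.069, -0.998, 0.001], [-0.998, -0.069, 0.0], [-0.0, -0.001, -1.0]]
contact_force: [0.2, 0.1, 0.3]
opening: 0.0421
finger_force: 0.0
tool shift mm [ 59.1  17.  192.1]
roll 0.003
[ 0.56  0.65  0.77  1.69 -0.   -1.08]
```

```bash
python3 -m pendant '[30,9,30,0,130,29,8,30,0,130,0,0,40,0,130,0,0,40,0,130,0,0,0,0,130,0,0,0,0,130,0,0,0,0,130,0,0,0,0,130,0,0,0,0,130,0,0,0,0,130]'
python3 - <<'E'
from h import *
c=bot.get_calibration("wrist");w=bot.snapshot("wrist")
h=cv2.cvtColor(w,cv2.COLOR_RGB2HSV);m=cv2.inRange(h,(8,180,120),(18,255,255))
n,l,s,ce=cv2.connectedComponentsWithStats(m)
for i in range(1,n):
    if s[i,4]>60: print(s[i],ce[i].round(1),px(c,*ce[i],.07).round(4),px(c,*ce[i],.075).round(4))
print(proj(c,(.5485,.3855,.072)))
togo((.5485,.3855,.06),.067)
E
```

```text
time_s: 17.9
ee_pos: [0.5481, 0.3867, 0.1715]
eef_rot: [[0.066, -0.998, 0.0], [-0.998, -0.066, 0.0], [-0.0, -0.0, -1.0]]
contact_force: [0.1, 0.1, -0.7]
opening: 0.0419
finger_force: 0.0
[275 192  12  37 424] [280.6 210. ] [0.5473 0.3876 0.07  ] [0.5475 0.3859 0.075 ]
[279.4077675  208.30842133]
tool shift mm [  1.2  -0.4 111.4]
roll -0.001
```

```bash
python3 -m pendant '[0,0,40,0,130,0,0,40,0,130,0,0,20,0,130,0,0,12,0,130,0,0,0,0,130,0,0,0,0,255,0,0,0,0,255,0,0,0,0,255,0,0,0,0,255,0,0,0,0,255]'
python3 - <<'E'
import numpy as np
f=np.linspace(.25,np.pi,21);X=100*np.cos(f);Z=100*np.sin(f)
print([(round(-a,0),round(-b,0)) for a,b in zip(np.diff(X),np.diff(Z))])
E
```

```text
time_s: 19.2
ee_pos: [0.548, 0.387, 0.0608]
eef_rot: [[0.066, -0.998, 0.001], [-0.998, -0.066, 0.001], [-0.001, -0.001, -1.0]]
contact_force: [-2.7, 0.5, 5.4]
opening: 0.0073
finger_force: 58.9
[(np.float64(5.0), np.float64(-14.0)), (np.float64(7.0), np.float64(-13.0)), (np.float64(8.0), np.float64(-12.0)), (np.float64(10.0), np.float64(-11.0)), (np.float64(11.0), np.float64(-9.0)), (np.float64(12.0), np.float64(-7.0)), (np.float64(13.0), np.float64(-5.0)), (np.float64(14.0), np.float64(-3.0)), (np.float64(14.0), np.float64(-1.0)), (np.float64(14.0), np.float64(1.0)), (np.float64(14.0), np.float64(3.0)), (np.float64(14.0), np.float64(5.0)), (np.float64(13.0), np.float64(7.0)), (np.float64(12.0), np.float64(9.0)), (np.float64(10.0), np.float64(10.0)), (np.float64(9.0), np.float64(11.0)), (np.float64(7.0), np.float64(13.0)), (np.float64(5.0), np.float64(14.0)), (np.float64(3.0), np.float64(14.0)), (np.float64(1.0), np.float64(14.0))]
```

```bash
python3 -m pendant '[0,5,-14,0,255,0,7,-13,0,255,0,8,-12,0,255,0,10,-11,0,255,0,11,-9,0,255,0,12,-7,0,255,0,13,-5,0,255,0,14,-3,0,255,0,14,-1,0,255,0,14,1,0,255]'
python3 -m pendant '[0,14,3,0,255,0,14,5,0,255,0,14,7,0,255,0,12,9,0,255,0,10,10,0,255,0,9,11,0,255,0,7,13,0,255,0,5,14,0,255,0,3,14,0,255,0,1,15,0,255]'
python3 - <<'E'
import loc
from h import *
togo((*loc.f2w(-.130,.057),.036),.067)
E
```

```text
time_s: 20.45
ee_pos: [0.4428, 0.38, 0.1384]
eef_rot: [[0.064, -0.998, 0.009], [-0.998, -0.064, 0.003], [-0.002, -0.009, -1.0]]
contact_force: [1.3, 1.7, 2.5]
opening: 0.0073
finger_force: 62.3
time_s: 21.7
ee_pos: [0.3514, 0.3734, 0.0311]
eef_rot: [[0.065, -0.998, -0.0], [-0.998, -0.065, -0.001], [0.001, 0.0, -1.0]]
contact_force: [-1.2, -5.0, 27.6]
opening: 0.007
finger_force: 78.5
fixture [0.4854 0.324  0.0666] [ 1.   0.8  2.2 -1.2 -1.2 -2.5 -1.9  2.9]
tool shift mm [ 1.3 -0.5 -4.9]
roll -0.002
```

```bash
python3 -m pendant '[0,0,0,0,130,0,0,0,0,130,0,0,0,0,130,0,0,0,0,130,0,0,-10,0,130,0,0,-30,0,130,0,0,-50,0,130,0,0,-60,0,130,0,0,-60,0,130,0,0,-60,0,130]'
python3 - <<'E'
from h import *
t=bot.snapshot("top");w=bot.snapshot("wrist");c=bot.get_calibration("wrist")
cv2.imwrite("pics/t3.png",t[:,:,::-1])
cv2.imwrite("pics/w4.png",np.hstack([cv2.resize(t[120:300,150:390],(400,300)),cv2.resize(w,(400,300))])[:,:,::-1])
h=cv2.cvtColor(w,cv2.COLOR_RGB2HSV);m=cv2.inRange(h,(8,180,120),(18,255,255))
n,l,s,ce=cv2.connectedComponentsWithStats(m)
import loc
for i in range(1,n):
    if s[i,4]>60: print(s[i],px(c,*ce[i],.05).round(4))
print(loc.f2w(-.13,.057));togo((.5,.3,.3),1.6)
E
```

```text
time_s: 22.95
ee_pos: [0.3511, 0.3735, 0.3054]
eef_rot: [[0.065, -0.998, 0.001], [-0.998, -0.065, 0.001], [-0.001, -0.001, -1.0]]
contact_force: [-0.1, 0.9, -0.2]
opening: 0.0419
finger_force: 0.0
fixture [0.4854 0.324  0.0666] [ 1.   0.8  2.2 -1.2 -1.2 -2.5 -1.9  2.9]
[281 156   7  23 158] [0.3511 0.3726 0.05  ]
[0.35194053 0.37217869]
tool shift mm [  84.9 -141.1   11.5]
roll -1.535
```

View pics/w4.png

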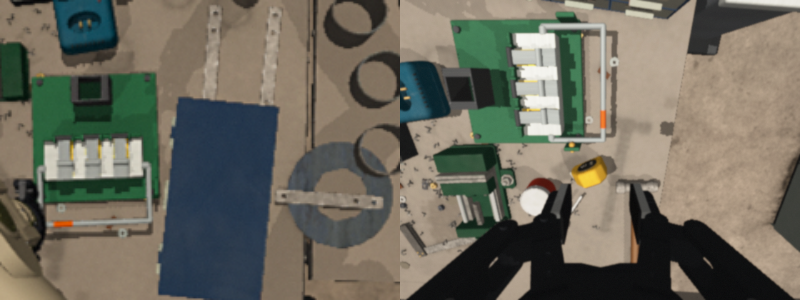

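The rest now lies at the front and its grip is within 1 mm of the expected end position. Next I look at the straps behind the cabinet.

```bash
python3 -m pendant '[20,-15,0,0,130,35,-27,0,0,130,47,-35,0,0,130,47,-35,0,0,130,47,-35,0,0,130,47,-35,0,0,130,42,-31,0,0,130,30,-23,0,0,130,15,-12,0,0,130,0,0,0,0,130]'
python3 -m pendant '[0,0,0,0.168,130,0,0,0,0.168,130,0,0,0,0.168,130,0,0,0,0.168,130,0,0,0,0.168,130,0,0,0,0.168,130,0,0,0,0.168,130,0,0,0,0.168,130,0,0,0,0.168,130,0,0,0,0.168,130]'
python3 - <<'E'
from h import *
c=bot.get_calibration("wrist");w=bot.snapshot("wrist")
cv2.imwrite("pics/w5.png",w[:,:,::-1])
print(np.round(bot.state()["joint_pos"],2),np.round(bot.state()["ee_pos"],3))
for n,p in dict(Af=(.769,.111,.005),Bf=(.77,-.002,.005),An=(.569,.119,.005),Bn=(.571,.008,.005),cab=(.563,.169,.232),cabR=(.552,.007,.232)).items(): print(n,proj(c,p).round(0))
E
```

```text
time_s: 24.3
ee_pos: [0.6207, 0.0602, 0.302]
eef_rot: [[0.064, -0.998, -0.001], [-0.998, -0.064, 0.0], [-0.0, 0.001, -1.0]]
contact_force: [-0.3, 1.1, -0.1]
opening: 0.0418
finger_force: 0.0
time_s: 25.55
ee_pos: [0.6192, 0.0627, 0.303]
eef_rot: [[-0.999, 0.047, 0.0], [0.047, 0.999, 0.001], [-0.0, 0.001, -1.0]]
contact_force: [0.4, -0.2, 0.3]
opening: 0.0418
finger_force: 0.0
[-0.03  0.41  0.36  1.52  0.    0.02] [0.619 0.063 0.303]
Af [316. 256.]
Bf [245. 260.]
An [320. 127.]
Bn [240. 132.]
cab [434. 138.]
cabR [195. 133.]
```

View pics/w5.png

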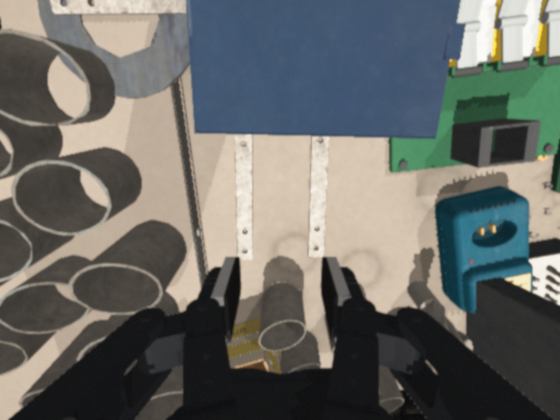

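Strap ends are at (316,256) and (245,258), as predicted. I descend over the right one with a check halfway.

```bash
python3 -m pendant '[-30,-27,0,0,130,-37,-31,0,0,130,0,0,40,0,130,0,0,40,0,130,0,0,40,0,130,0,0,40,0,130,0,0,20,0,130,0,0,0,0,130,0,0,0,0,130,0,0,0,0,130]'
python3 - <<'E'
from h import *
c=bot.get_calibration("wrist");w=bot.snapshot("wrist");s=bot.snapshot("side")
cv2.imwrite("pics/w6.png",np.hstack([cv2.resize(s[100:340,200:520],(400,300)),cv2.resize(w,(400,300))])[:,:,::-1])
print(np.round(bot.state()["joint_pos"],2),np.round(bot.state()["ee_pos"],4))
np.save("c6.npy",c)
E
```

```text
time_s: 26.85
ee_pos: [0.6858, 0.0001, 0.1243]
eef_rot: [[-0.999, 0.043, 0.003], [0.043, 0.999, -0.0], [-0.003, -0.0, -1.0]]
contact_force: [0.3, 0.3, -0.1]
opening: 0.0417
finger_force: 0.0
[-0.12  0.57  0.18  1.18  0.   -0.07] [ 6.856e-01 -2.000e-04  1.237e-01]
```

View pics/w6.png

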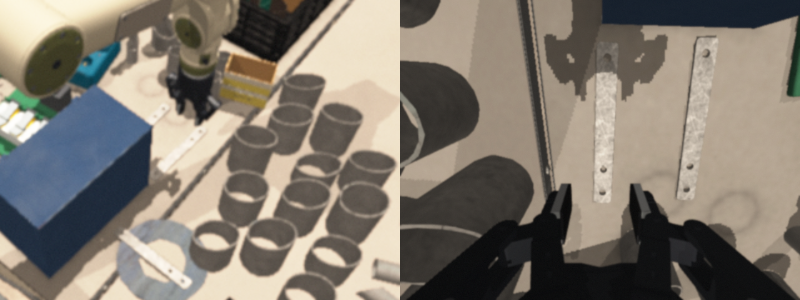

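Run:
```python
from h import *
c=np.load("c6.npy",allow_pickle=True).item()
w=cv2.imread("pics/w6.png")
for n,a,b in(("B",(603,203),(607,43)),("A",(682.5,198.5),(706,37))):
    P,Q=[px(c,(u-400)*1.4,v*1.4,.005) for u,v in(a,b)];d=Q-P
    print(n,P.round(4),Q.round(4),np.linalg.norm(d).round(4),"tool y yaw",(np.arctan2(d[1],d[0])-np.pi/2).round(3),((P+Q)/2).round(4))
    m=(P+Q)/2; m=m-d/np.linalg.norm(d)*.01; m[2]=.001
    togo(m,np.arctan2(d[1],d[0])-np.pi/2)
```

```text
B [ 0.7707 -0.0011  0.005 ] [0.5714 0.0112 0.005 ] 0.1996 tool y yaw 1.509 [0.671 0.005 0.005]
tool shift mm [  5.    4.4 122.7]
roll 0.019
A [0.7684 0.1075 0.005 ] [0.5703 0.1175 0.005 ] 0.1984 tool y yaw 1.52 [0.6693 0.1125 0.005 ]
tool shift mm [ 11.4 111.8 122.7]
roll 0.007
```

```bash
python3 -m pendant '[5,4,0,0.019,130,0,0,40,0,130,0,0,40,0,130,0,0,30,0,130,0,0,10,0,130,0,0,3,0,130,0,0,0,0,130,0,0,0,0,170,0,0,0,0,210,0,0,0,0,255]'
python3 -m pendant '[0,0,0,0,255,0,0,0,0,255,0,0,0,0,255,0,0,0,0,255,0,0,0,0,255,0,0,0,0,255,0,0,0,0,255,0,0,0,0,255,0,0,0,0,255,0,0,0,0,255]'
```

```text
time_s: 28.2
ee_pos: [0.6812, 0.0039, 0.0011]
eef_rot: [[-0.998, 0.063, 0.003], [0.063, 0.998, -0.0], [-0.003, -0.0, -1.0]]
contact_force: [-1.0, 0.6, 6.7]
opening: 0.0212
finger_force: 58.7
time_s: 29.45
ee_pos: [0.6812, 0.0039, 0.0011]
eef_rot: [[-0.998, 0.063, 0.003], [0.063, 0.998, -0.0], [-0.003, 0.0, -1.0]]
contact_force: [-1.1, -0.1, 7.2]
opening: 0.0211
finger_force: 58.7
```

```bash
python3 -m pendant '[0,0,-20,0,255,0,0,-40,0,255,0,0,-50,0,255,0,0,-60,0,255,0,0,-60,0,255,0,0,-60,0,255,0,0,-10,0,255,0,0,0,-0.13,255,0,0,0,0,255,0,0,0,0,255]'
cat >> loc.py <<'E'
def lane(n,x,z):
    q=f2w(x,[None,-.05,0,.05][n]);togo((*q,z),1.637)
E
python3 - <<'E'
import loc
for n in(1,2,3): loc.lane(n,-.162,.30)
E
```

```text
time_s: 30.7
ee_pos: [0.6796, 0.004, 0.2979]
eef_rot: [[-0.998, -0.065, -0.002], [-0.065, 0.998, 0.0], [0.002, 0.0, -1.0]]
contact_force: [0.5, 0.8, -0.7]
opening: 0.0213
finger_force: 59.1
fixture [0.4854 0.324  0.0666] [ 1.   0.8  2.2 -1.2 -1.2 -2.5 -1.9  2.9]
tool shift mm [334.9 281.7  -1.2]
roll -0.001
tool shift mm [334.9 331.7  -1.2]
roll -0.001
tool shift mm [335.  381.7  -1.2]
roll -0.001
```

```bash
python3 -m pendant '[15,17,0,0,255,30,34,0,0,255,42,48,0,0,255,42,48,0,0,255,42,48,0,0,255,42,48,0,0,255,42,48,0,0,255,40,46,0,0,255,27,30,0,0,255,13,15,0,0,255]'
python3 -m pendant '[0,0,40,0,255,0,0,50,0,255,0,0,50,0,255,0,0,40,0,255,0,0,20,0,255,0,0,10,0,255,0,0,0,0,255,0,0,0,0,255,0,0,0,0,255,0,0,0,0,255]'
python3 - <<'E'
import loc
from h import *
loc.lane(3,-.162,.0555)
c=bot.get_calibration("wrist");w=bot.snapshot("wrist");s=bot.snapshot("top")
cv2.imwrite("pics/w7.png",np.hstack([cv2.resize(s[150:270,150:310],(400,300)),cv2.resize(w,(400,300))])[:,:,::-1])
for y in(-.05,0,.05):
  for x in(-.052,.02): print(y,x,(proj(c,(*loc.f2w(x,y),.062))/1.4+[400,0]).round(0))
E
```

```text
time_s: 31.95
ee_pos: [0.3225, 0.3592, 0.299]
eef_rot: [[-0.998, -0.068, -0.001], [-0.068, 0.998, -0.0], [0.001, -0.0, -1.0]]
contact_force: [0.2, -0.7, -1.0]
opening: 0.0215
finger_force: 59.1
time_s: 33.2
ee_pos: [0.325, 0.3584, 0.09]
eef_rot: [[-0.998, -0.067, 0.001], [-0.067, 0.998, 0.001], [-0.001, 0.001, -1.0]]
contact_force: [0.6, -0.3, -2.0]
opening: 0.0216
finger_force: 59.1
fixture [0.4854 0.324  0.0666] [ 1.   0.8  2.2 -1.2 -1.2 -2.5 -1.9  2.9]
tool shift mm [ 4.3  4.9 34.5]
roll 0.001
-0.05 -0.052 [507. 271.]
-0.05 0.02 [516. 321.]
0 -0.052 [557. 271.]
0 0.02 [561. 321.]
0.05 -0.052 [606. 271.]
0.05 0.02 [606. 321.]
```

View pics/w7.png

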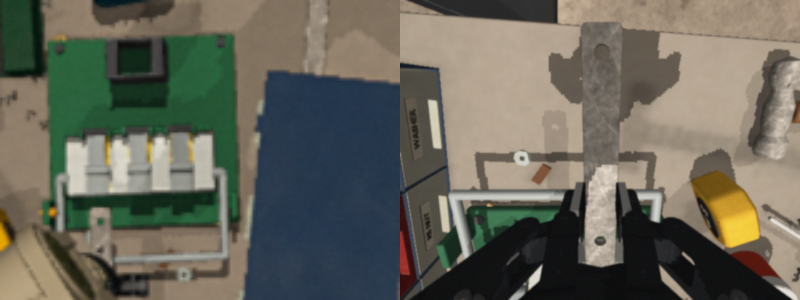

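The strap hangs straight in line with the left lane, its tip at (100,208) in the top crop. I lower it and slide it in.

```bash
python3 -m pendant '[0,5,15,0,255,0,0,12,0,255,0,0,8,0,255,0,0,0,0,255,-10,0,0,0,255,-12,0,0,0,255,-12,0,0,0,255,-12,0,0,0,255,-6,0,0,0,255,0,0,0,0,255]'
python3 -c "import loc;loc.lane(3,-.07,.0515)"
```

```text
time_s: 34.55
ee_pos: [0.3771, 0.3664, 0.0541]
eef_rot: [[-0.998, -0.066, 0.001], [-0.066, 0.998, -0.0], [-0.001, -0.0, -1.0]]
contact_force: [0.2, -1.2, -4.4]
opening: 0.0218
finger_force: 58.9
fixture [0.4854 0.324  0.0666] [ 1.   0.8  2.2 -1.2 -1.2 -2.5 -1.9  2.9]
tool shift mm [-35.3   0.4   2.6]
roll 0.0
```

```bash
python3 -m pendant '[-8,0,1,0,255,-8,0,1,0,255,-8,0,1,0,255,-6,0,0,0,255,-4,0,0,0,255,-2,0,0,0,255,-1,0,0,0,255,0,0,0,0,255,0,0,0,0,255,0,0,0,0,255]'
python3 -c "import loc;loc.lane(3,-.07,.0515)"
```

```text
time_s: 35.8
ee_pos: [0.4126, 0.369, 0.0512]
eef_rot: [[-0.998, -0.067, -0.001], [-0.067, 0.998, -0.0], [0.001, -0.0, -1.0]]
contact_force: [-4.7, -0.0, -2.2]
opening: 0.0211
finger_force: 59.0
fixture [0.4854 0.324  0.0666] [ 1.   0.8  2.2 -1.2 -1.2 -2.5 -1.9  2.9]
tool shift mm [ 0.3  0.3 -0.3]
roll 0.001
```

```bash
python3 -m pendant '[-1,0,0,0,255,-1,0,0,0,255,-1,0,0,0,255,0,0,0,0,255,0,0,0,0,255,0,0,0,0,255,0,0,0,0,255,0,0,0,0,255,0,0,0,0,255,0,0,0,0,255]'
python3 -c "import loc;loc.lane(3,-.07,.0515)"
```

```text
time_s: 37.05
ee_pos: [0.4127, 0.3689, 0.0511]
eef_rot: [[-0.998, -0.068, -0.006], [-0.068, 0.998, -0.0], [0.006, 0.0, -1.0]]
contact_force: [-13.0, 0.3, 3.4]
opening: 0.0213
finger_force: 59.7
fixture [0.4854 0.324  0.0666] [ 1.   0.8  2.2 -1.2 -1.2 -2.5 -1.9  2.9]
tool shift mm [ 0.4  0.3 -0.4]
roll 0.002
```

Pushing harder raises the force to 13 N with no motion, so it is home. I release it and go for the left strap behind the cabinet.

```bash
python3 -m pendant '[2,0,0,0,255,0,0,0,0,200,0,0,0,0,160,0,0,0,0,156,0,0,0,0,156,0,0,-20,0,156,0,0,-50,0,156,0,0,-60,0,156,0,0,-60,0,156,0,0,-60,0,156]'
python3 - <<'E'
from h import *
togo((.619,.062,.30),1.52)
E
```

```text
time_s: 38.3
ee_pos: [0.4145, 0.369, 0.3038]
eef_rot: [[-0.998, -0.067, 0.002], [-0.067, 0.998, 0.001], [-0.002, 0.001, -1.0]]
contact_force: [1.1, 0.8, 0.4]
opening: 0.0331
finger_force: 0.0
tool shift mm [-183.5 -320.     3.9]
roll 0.118
```

```bash
python3 -m pendant '[-15,-17,0,0,130,-30,-33,0,0,130,-40,-44,0,0,130,-40,-44,0,0,130,-40,-45,0,0,130,-40,-45,0,0,130,-27,-30,0,0,130,-15,-16,0,0,130,0,0,0,0.117,130,0,0,0,0,130]'
python3 -m pendant '[0,0,40,0,130,0,0,50,0,130,0,0,50,0,130,0,0,30,0,130,0,0,10,0,130,0,0,0,0,130,0,0,0,0,130,0,0,0,0,130,0,0,0,0,130,0,0,0,0,130]'
cat > seg.py <<'E'
from h import *
def strap(name):
    c=bot.get_calibration("wrist");w=bot.snapshot("wrist");cv2.imwrite(f"pics/{name}.png",w[:,:,::-1])
    h=cv2.cvtColor(w,cv2.COLOR_RGB2HSV);m=cv2.inRange(h,(0,0,130),(179,32,255))
    m=cv2.morphologyEx(m,cv2.MORPH_CLOSE,np.ones((9,9)));n,l,s,ce=cv2.connectedComponentsWithStats(m)
    for i in range(1,n):
        if s[i,4]<1500: continue
        pts=np.argwhere(l==i)[:,::-1].astype(np.float32)
        (x,y),(a,b),_=r=cv2.minAreaRect(pts)
        B=cv2.boxPoints(r);e=np.linalg.norm(B[0]-B[1])<np.linalg.norm(B[1]-B[2])
        p,q=((B[0]+B[1])/2,(B[2]+B[3])/2) if e else ((B[1]+B[2])/2,(B[3]+B[0])/2)
        P,Q=px(c,*p,.005),px(c,*q,.005)
        print(np.r_[p,q].round(0),s[i,4],"len",np.linalg.norm(P-Q).round(4),"mid",((P+Q)/2).round(4),"yaw",np.arctan2(*(P-Q)[1::-1]).round(3))
E
python3 - <<'E'
from seg import *
strap("w8");togo((.679,.112,0),1.52)
E
```

```text
time_s: 39.55
ee_pos: [0.6796, 0.1117, 0.3012]
eef_rot: [[-0.999, 0.05, 0.001], [0.05, 0.999, -0.0], [-0.001, -0.0, -1.0]]
contact_force: [-0.0, 0.0, -0.3]
opening: 0.0419
finger_force: 0.0
time_s: 40.8
ee_pos: [0.6792, 0.1123, 0.1217]
eef_rot: [[-0.999, 0.05, 0.001], [0.05, 0.999, 0.0], [-0.001, 0.0, -1.0]]
contact_force: [-0.6, 0.9, 0.1]
opening: 0.0416
finger_force: 0.0
[284. 113. 284. 261.] 2209 len 0.1337 mid [0.67   0.1148 0.005 ] yaw 3.094
tool shift mm [ 1.000e-01 -3.000e-01  1.216e+02]
roll 0.001
```

```bash
python3 -m pendant '[0,2,0,0,130,0,0,40,0,130,0,0,40,0,130,0,0,30,0,130,0,0,9,0,130,0,0,3,0,130,0,0,0,0,130,0,0,0,0,170,0,0,0,0,210,0,0,0,0,255]'
python3 -m pendant '[0,0,0,0,255,0,0,0,0,255,0,0,0,0,255,0,0,-20,0,255,0,0,-40,0,255,0,0,-60,0,255,0,0,-60,0,255,0,0,-60,0,255,0,0,-60,0,255,0,0,0,-0.117,255]'
python3 -c "
import loc;loc.lane(2,-.162,.3)
from h import *
w=bot.snapshot('wrist');s=bot.snapshot('top')
cv2.imwrite('pics/w9.png',np.hstack([cv2.resize(s[150:270,150:310],(400,300)),cv2.resize(w,(400,300))])[:,:,::-1])"
```

```text
time_s: 42.1
ee_pos: [0.6802, 0.1145, 0.0011]
eef_rot: [[-0.999, 0.05, 0.003], [0.05, 0.999, 0.0], [-0.003, 0.0, -1.0]]
contact_force: [-0.8, 0.0, 7.5]
opening: 0.0215
finger_force: 58.8
time_s: 43.35
ee_pos: [0.6811, 0.1144, 0.3064]
eef_rot: [[-0.997, -0.07, 0.011], [-0.07, 0.998, 0.001], [-0.011, -0.0, -1.0]]
contact_force: [-0.9, -0.2, -2.4]
opening: 0.0214
finger_force: 59.1
fixture [0.4854 0.324  0.0666] [ 1.   0.8  2.2 -1.2 -1.2 -2.5 -1.9  2.9]
tool shift mm [342.6 223.3   2.5]
roll 0.004
```

View pics/w9.png

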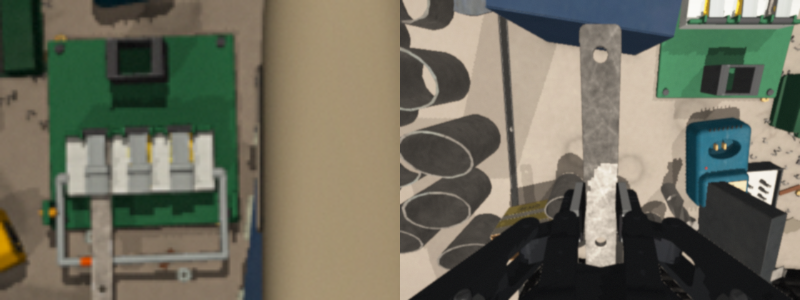

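The first strap lies straight under the left finger with its tail on the rest, and the second is held. It goes in the middle lane.

```bash
python3 -m pendant '[17,11,0,0,255,34,22,0,0,255,45,29,0,0,255,45,29,0,0,255,45,29,0,0,255,45,29,0,0,255,45,29,0,0,255,37,24,0,0,255,20,14,0,0,255,10,7,0,0,255]'
python3 -m pendant '[0,0,40,0,255,0,0,50,0,255,0,0,50,0,255,0,0,40,0,255,0,0,20,0,255,0,0,10,0,255,0,0,0,0,255,0,0,0,0,255,0,0,0,0,255,0,0,0,0,255]'
python3 -c "import loc;loc.lane(2,-.162,.055)"
```

```text
time_s: 44.7
ee_pos: [0.3202, 0.3138, 0.2984]
eef_rot: [[-0.998, -0.067, -0.002], [-0.067, 0.998, -0.001], [0.002, -0.001, -1.0]]
contact_force: [0.3, 0.2, -1.5]
opening: 0.0214
finger_force: 59.1
time_s: 45.95
ee_pos: [0.3223, 0.3141, 0.0899]
eef_rot: [[-0.998, -0.067, 0.001], [-0.067, 0.998, 0.001], [-0.001, 0.001, -1.0]]
contact_force: [-0.0, 0.3, -1.9]
opening: 0.021
finger_force: 59.1
fixture [0.4854 0.324  0.0666] [ 1.   0.8  2.2 -1.2 -1.2 -2.5 -1.9  2.9]
tool shift mm [-1.4 -1.  34.9]
roll 0.001
```

```bash
python3 -m pendant '[0,-1,15,0,255,0,0,12,0,255,0,0,8,0,255,0,0,0,0,255,-10,0,0,0,255,-12,0,0,0,255,-12,0,0,0,255,-12,0,0,0,255,-10,0,0,0,255,0,0,0,0,255]'
python3 -c "import loc;loc.lane(2,-.07,.0515)"
python3 -m pendant '[-8,0,1,0,255,-8,0,1,0,255,-8,0,1,0,255,-6,0,0,0,255,-4,0,0,0,255,-2,0,0,0,255,-2,0,0,0,255,-1,0,0,0,255,0,0,0,0,255,0,0,0,0,255]'
python3 -c "import loc;loc.lane(2,-.07,.0515)"
```

```text
time_s: 47.2
ee_pos: [0.3788, 0.3164, 0.054]
eef_rot: [[-0.998, -0.066, 0.0], [-0.066, 0.998, -0.0], [-0.0, -0.0, -1.0]]
contact_force: [1.1, -0.7, -3.0]
opening: 0.021
finger_force: 58.9
fixture [0.4854 0.324  0.0666] [ 1.   0.8  2.2 -1.2 -1.2 -2.5 -1.9  2.9]
tool shift mm [-36.9   0.5   2.5]
roll 0.0
time_s: 48.45
ee_pos: [0.415, 0.319, 0.0511]
eef_rot: [[-0.998, -0.068, -0.003], [-0.068, 0.998, -0.0], [0.003, 0.0, -1.0]]
contact_force: [-6.8, -0.1, -0.4]
opening: 0.0213
finger_force: 59.3
fixture [0.4854 0.324  0.0666] [ 1.   0.8  2.2 -1.2 -1.2 -2.5 -1.9  2.9]
tool shift mm [-0.6  0.3 -0.4]
roll 0.002
```

```bash
python3 -m pendant '[-1,0,0,0,255,-1,0,0,0,255,-1,0,0,0,255,0,0,0,0,255,0,0,0,0,255,0,0,0,0,255,0,0,0,0,255,0,0,0,0,255,0,0,0,0,255,0,0,0,0,255]'
python3 -m pendant '[2,0,0,0,255,0,0,0,0,200,0,0,0,0,160,0,0,0,0,156,0,0,0,0,156,0,0,-20,0,156,0,0,-50,0,156,0,0,-60,0,156,0,0,-60,0,156,0,0,-60,0,156]'
python3 - <<'E'
from h import *
togo((.411,-.112,.30),-.04)
E
```

```text
time_s: 49.7
ee_pos: [0.4151, 0.3189, 0.051]
eef_rot: [[-0.998, -0.069, -0.008], [-0.069, 0.998, -0.0], [0.008, 0.0, -1.0]]
contact_force: [-13.9, 0.1, 6.9]
opening: 0.0211
finger_force: 60.1
time_s: 50.95
ee_pos: [0.4181, 0.3192, 0.3038]
eef_rot: [[-0.998, -0.067, 0.002], [-0.067, 0.998, 0.001], [-0.002, 0.001, -1.0]]
contact_force: [1.2, 1.3, 0.1]
opening: 0.0332
finger_force: 0.0
tool shift mm [  35.9 -429.7    3.4]
roll -1.464
```

Both are seated. Now the strap on the ring.

```bash
python3 -m pendant '[2,-20,0,0,130,4,-40,0,0,130,5,-55,0,0,130,5,-58,0,0,130,5,-58,0,0,130,5,-58,0,0,130,5,-58,0,0,130,3,-45,0,0,130,2,-25,0,0,130,0,-13,0,0,130]'
python3 -m pendant '[0,0,0,-0.183,130,0,0,0,-0.183,130,0,0,0,-0.183,130,0,0,0,-0.183,130,0,0,0,-0.183,130,0,0,0,-0.183,130,0,0,0,-0.183,130,0,0,0,-0.183,130,0,0,50,0,130,0,0,50,0,130]'
python3 -m pendant '[0,0,30,0,130,0,0,20,0,130,0,0,0,0,130,0,0,0,0,130,0,0,0,0,130,0,0,0,0,130,0,0,0,0,130,0,0,0,0,130,0,0,0,0,130,0,0,0,0,130]'
python3 - <<'E'
from seg import *
np.save("c10.npy",bot.get_calibration("wrist"))
strap("w10");togo((.411,-.112,0.004),3.10)
E
```

```text
time_s: 52.2
ee_pos: [0.4103, -0.1137, 0.3007]
eef_rot: [[-0.998, -0.065, -0.0], [-0.065, 0.998, 0.0], [0.0, 0.0, -1.0]]
contact_force: [0.3, -0.3, -0.8]
opening: 0.042
finger_force: 0.0
time_s: 53.45
ee_pos: [0.4112, -0.1119, 0.2003]
eef_rot: [[-0.038, -0.999, 0.002], [-0.999, 0.038, -0.001], [0.001, -0.002, -1.0]]
contact_force: [0.6, -0.5, -0.9]
opening: 0.0415
finger_force: 0.0
time_s: 54.7
ee_pos: [0.4107, -0.1122, 0.1512]
eef_rot: [[-0.04, -0.999, -0.0], [-0.999, 0.04, 0.0], [-0.0, 0.0, -1.0]]
contact_force: [0.2, -0.5, 0.1]
opening: 0.0418
finger_force: 0.0
[246.  83. 301. 278.] 6653 len 0.2017 mid [ 0.414  -0.1159  0.005 ] yaw -1.353
[169. 102. 207. 218.] 2528 len 0.1125 mid [ 0.495  -0.1458  0.005 ] yaw -1.38
[522. 165. 522. 390.] 9354 len 0.2903 mid [0.1501 0.0106 0.005 ] yaw -1.365
tool shift mm [ -0.2  -0.3 147.2]
roll 0.002
```

View pics/w10.png

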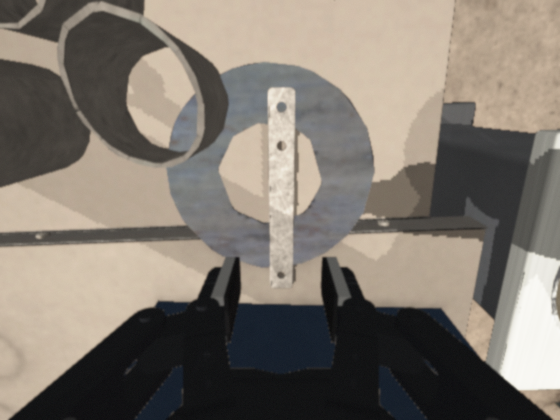

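Run:
```python
from h import *
c=np.load("c10.npy",allow_pickle=True).item()
P,Q=px(c,282,88,.009),px(c,282,288,.009);print(P,Q,np.linalg.norm(P-Q),np.arctan2(*(P-Q)[1::-1])+np.pi/2)
m=(P+Q)/2;togo((m[0],m[1],.004),3.10)
for u,v in((205,110),(190,155),(225,120)):
  print([px(c,u,v,z).round(3) for z in(.0,.06,.1)])
```

```text
[ 0.40487576 -0.20861138  0.009     ] [ 0.41276181 -0.00877756  0.009     ] 0.19998935826264377 -0.039442595327480845
tool shift mm [ -3.4   2.  147.2]
roll 0.002
[array([ 0.476, -0.193,  0.   ]), array([ 0.462, -0.194,  0.06 ]), array([ 0.452, -0.194,  0.1  ])]
[array([ 0.495, -0.153,  0.   ]), array([ 0.477, -0.162,  0.06 ]), array([ 0.465, -0.168,  0.1  ])]
[array([ 0.458, -0.184,  0.   ]), array([ 0.448, -0.186,  0.06 ]), array([ 0.441, -0.188,  0.1  ])]
```

```bash
python3 -m pendant '[-13,2,0,0,130,0,0,40,0,130,0,0,50,0,130,0,0,40,0,130,0,0,12,0,130,0,0,5,0,130,0,0,0,0,130,0,0,0,0,170,0,0,0,0,210,0,0,0,0,255]'
python3 -m pendant '[0,0,0,0,255,0,0,0,0,255,0,0,0,0,255,0,0,-20,0,255,0,0,-40,0,255,0,0,-60,0,255,0,0,-60,0,255,0,0,-60,0,255,0,0,-55,0,255,0,0,0,0,255]'
python3 -m pendant '[0,0,0,0.183,255,0,0,0,0.183,255,0,0,0,0.183,255,0,0,0,0.183,255,0,0,0,0.183,255,0,0,0,0.183,255,0,0,0,0.183,255,0,0,0,0.183,255,0,0,0,0,255,0,0,0,0,255]'
python3 -c "import loc;loc.lane(1,-.162,.3)"
```

```text
time_s: 56.0
ee_pos: [0.4103, -0.0996, 0.0057]
eef_rot: [[-0.04, -0.999, 0.002], [-0.999, 0.04, -0.001], [0.001, -0.002, -1.0]]
contact_force: [-1.3, 1.1, 6.7]
opening: 0.0212
finger_force: 58.5
time_s: 57.25
ee_pos: [0.4112, -0.1001, 0.3041]
eef_rot: [[-0.04, -0.999, 0.009], [-0.999, 0.04, -0.004], [0.003, -0.009, -1.0]]
contact_force: [1.1, 0.7, -2.2]
opening: 0.0213
finger_force: 59.2
time_s: 58.5
ee_pos: [0.4088, -0.099, 0.2987]
eef_rot: [[-0.998, -0.07, -0.001], [-0.07, 0.998, 0.0], [0.001, 0.001, -1.0]]
contact_force: [0.6, 0.5, -1.8]
opening: 0.0213
finger_force: 59.2
fixture [0.4854 0.324  0.0666] [ 1.   0.8  2.2 -1.2 -1.2 -2.5 -1.9  2.9]
tool shift mm [ 56.1 367.1  -1. ]
roll 0.004
```

```bash
python3 -m pendant '[2,20,0,0,255,6,40,0,0,255,8,50,0,0,255,8,50,0,0,255,8,50,0,0,255,8,50,0,0,255,6,45,0,0,255,5,32,0,0.004,255,3,20,0,0,255,2,10,0,0,255]'
python3 -m pendant '[0,0,0,0,255,0,0,30,0,255,0,0,50,0,255,0,0,50,0,255,0,0,40,0,255,0,0,25,0,255,0,0,14,0,255,0,0,0,0,255,0,0,0,0,255,0,0,0,0,255]'
python3 -c "
import loc;loc.lane(1,-.162,.055)
from h import *
w=bot.snapshot('wrist');s=bot.snapshot('side')
cv2.imwrite('pics/w11.png',np.hstack([cv2.resize(s[130:340,120:400],(400,300)),cv2.resize(w,(400,300))])[:,:,::-1])"
```

```text
time_s: 59.75
ee_pos: [0.3284, 0.2641, 0.2991]
eef_rot: [[-0.998, -0.066, -0.0], [-0.066, 0.998, -0.0], [0.0, -0.0, -1.0]]
contact_force: [-0.9, -0.1, -1.1]
opening: 0.0214
finger_force: 59.2
time_s: 61.0
ee_pos: [0.3298, 0.2637, 0.0914]
eef_rot: [[-0.998, -0.063, 0.002], [-0.063, 0.998, 0.001], [-0.002, 0.001, -1.0]]
contact_force: [0.0, -0.0, -1.4]
opening: 0.0211
finger_force: 59.2
fixture [0.4854 0.324  0.0666] [ 1.   0.8  2.2 -1.2 -1.2 -2.5 -1.9  2.9]
tool shift mm [ 2.7 -0.3 36.4]
roll -0.003
```

View pics/w11.png

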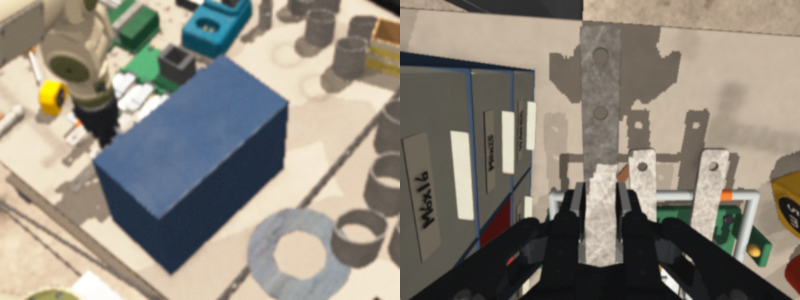

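The strap is straight, the wrist is clear of the cabinet, and the two seated straps are in view. I slide in the third.

```bash
python3 -m pendant '[0,0,15,0,255,0,0,13,0,255,0,0,8,0,255,0,0,0,0,255,-10,0,0,0,255,-12,0,0,0,255,-12,0,0,0,255,-12,0,0,0,255,-6,0,0,0,255,0,0,0,0,255]'
python3 -c "import loc;loc.lane(1,-.07,.0515)"
python3 -m pendant '[-8,0,1,0,255,-8,0,1,0,255,-8,0,1,0,255,-6,0,0,0,255,-4,0,0,0,255,-2,0,0,0,255,-2,0,0,0,255,-1,0,0,0,255,0,0,0,0,255,0,0,0,0,255]'
python3 -c "import loc;loc.lane(1,-.07,.0515)"
```

```text
time_s: 62.35
ee_pos: [0.3814, 0.2664, 0.0541]
eef_rot: [[-0.998, -0.063, 0.0], [-0.063, 0.998, -0.0], [-0.0, -0.0, -1.0]]
contact_force: [-0.8, -1.0, -4.3]
opening: 0.0208
finger_force: 59.0
fixture [0.4854 0.324  0.0666] [ 1.   0.8  2.2 -1.2 -1.2 -2.5 -1.9  2.9]
tool shift mm [-37.6   0.6   2.6]
roll -0.004
time_s: 63.6
ee_pos: [0.4178, 0.269, 0.0514]
eef_rot: [[-0.998, -0.064, -0.003], [-0.064, 0.998, 0.0], [0.003, 0.0, -1.0]]
contact_force: [-8.9, 0.0, 5.9]
opening: 0.0212
finger_force: 60.2
fixture [0.4854 0.324  0.0666] [ 1.   0.8  2.2 -1.2 -1.2 -2.5 -1.9  2.9]
tool shift mm [-1.1  0.4 -0.1]
roll -0.002
```

```bash
python3 -m pendant '[-1,0,0,0,255,-1,0,0,0,255,-1,0,0,0,255,0,0,0,0,255,0,0,0,0,255,0,0,0,0,255,0,0,0,0,255,0,0,0,0,255,0,0,0,0,255,0,0,0,0,255]'
python3 -m pendant '[2,0,0,0,255,0,0,0,0,200,0,0,0,0,160,0,0,0,0,156,0,0,0,0,156,0,0,-20,0,156,0,0,-50,0,156,0,0,-60,0,156,0,0,-60,0,156,0,0,-60,0,156]'
python3 -m pendant '[-30,0,0,0,156,-50,0,0,0,156,-50,0,0,0,156,-50,0,0,0,156,-20,0,0,0,156,0,0,0,0,156,0,0,0,0,156,0,0,0,0,156,0,0,0,0,156,0,0,0,0,156]'
python3 - <<'E'
from h import *
w=bot.snapshot('wrist');s=bot.snapshot('top')
cv2.imwrite('pics/w12.png',np.hstack([cv2.resize(s[150:270,150:310],(400,300)),cv2.resize(s[200:290,340:460],(400,300))])[:,:,::-1])
cv2.imwrite('pics/w12w.png',w[:,:,::-1]);np.save("c12.npy",bot.get_calibration("wrist"))
E
```

```text
time_s: 64.85
ee_pos: [0.4179, 0.269, 0.0513]
eef_rot: [[-0.998, -0.065, -0.008], [-0.065, 0.998, -0.0], [0.008, 0.0, -1.0]]
contact_force: [-16.3, -0.8, 12.6]
opening: 0.0209
finger_force: 61.1
time_s: 66.1
ee_pos: [0.421, 0.2691, 0.3037]
eef_rot: [[-0.998, -0.063, 0.002], [-0.063, 0.998, 0.001], [-0.002, 0.001, -1.0]]
contact_force: [2.2, 0.7, -0.4]
opening: 0.0334
finger_force: 0.0
time_s: 67.35
ee_pos: [0.6199, 0.2819, 0.3019]
eef_rot: [[-0.998, -0.064, 0.001], [-0.064, 0.998, 0.0], [-0.001, 0.0, -1.0]]
contact_force: [0.2, 0.0, 1.0]
opening: 0.0332
finger_force: 0.0
```

View pics/w12w.png

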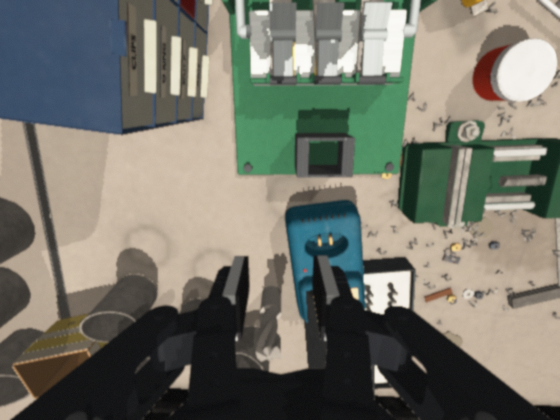

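The three fingers at (283,40), (328,40) and (374,40) lie over the lanes, and the socket is empty. I have now viewed 15 pictures, one over the limit of 14, so the last check is numeric.

Run:
```python
import loc
from h import *
c=bot.get_calibration("top");s=bot.snapshot("top")
sat=cv2.cvtColor(s,cv2.COLOR_RGB2HSV)[:,:,1].astype(np.float32)
def S(x,y):
    u,v=proj(c,(*loc.f2w(x,y),.055));return int(cv2.getRectSubPix(sat,(1,1),(float(u),float(v)))[0,0])
for y in(-.05,0,.05):
    print("lane",y,"along -200..-140:",[S(x/1000,y) for x in range(-200,-138,5)],"across -25..25 at -165:",[S(-.165,y+d/1000) for d in range(-25,26,5)], "at -65:",[S(-.065,y+d/1000) for d in range(-25,26,5)])
h=cv2.cvtColor(s,cv2.COLOR_RGB2HSV);m=cv2.inRange(h,(0,180,120),(5,255,255))|cv2.inRange(h,(174,180,120),(179,255,255))
n,l,st,ce=cv2.connectedComponentsWithStats(m)
for i in range(1,n):
    if st[i,4]>4 and 380<ce[i,0]<450 and 220<ce[i,1]<280: print("red",st[i],px(c,*ce[i],.077).round(3))
m=cv2.inRange(h,(8,180,120),(18,255,255));n,l,st,ce=cv2.connectedComponentsWithStats(m)
for i in range(1,n):
    p=px(c,*ce[i],.05)
    if abs(p[0]-.35)<.06 and abs(p[1]-.37)<.06: print("orange",st[i,4],p.round(3))
```

```text
fixture [0.4854 0.324  0.0666] [ 1.   0.8  2.2 -1.2 -1.2 -2.5 -1.9  2.9]
lane -0.05 along -200..-140: [76, 75, 72, 77, 76, 77, 77, 77, 77, 75, 76, 75, 75] across -25..25 at -165: [76, 77, 77, 74, 76, 77, 75, 77, 77, 76, 77] at -65: [77, 77, 75, 75, 74, 75, 77, 78, 77, 75, 73]
lane 0 along -200..-140: [80, 83, 77, 80, 81, 79, 80, 79, 79, 80, 76, 79, 78] across -25..25 at -165: [77, 77, 77, 77, 78, 79, 81, 81, 80, 83, 79] at -65: [73, 77, 78, 76, 77, 77, 78, 77, 76, 81, 80]
lane 0.05 along -200..-140: [72, 68, 70, 72, 57, 43, 52, 63, 61, 47, 47, 46, 45] across -25..25 at -165: [79, 54, 57, 47, 61, 63, 46, 48, 68, 70, 67] at -65: [80, 80, 81, 80, 82, 81, 61, 59, 128, 148, 150]
red [429 243   4   8  25] [ 0.395 -0.35   0.077]
red [413 244   5   8  31] [ 0.392 -0.304  0.077]
orange 1 [0.407 0.421 0.05 ]
orange 11 [0.351 0.384 0.05 ]
```

```bash
python3 -m pendant '[0,-25,0,0,156,0,-45,0,0,156,0,-58,0,0,156,0,-58,0,0,156,0,-58,0,0,156,0,-58,0,0,156,0,-45,0,0,156,0,-25,0,0,156,0,0,0,0,156,0,0,0,0,156]'
python3 - <<'E'
import loc
from h import *
c=bot.get_calibration("top");s=bot.snapshot("top");cv2.imwrite("pics/t13.png",s[:,:,::-1])
sat=cv2.cvtColor(s,cv2.COLOR_RGB2HSV)[:,:,1].astype(np.float32)
def S(x,y):
    u,v=proj(c,(*loc.f2w(x,y),.055));return int(cv2.getRectSubPix(sat,(1,1),(float(u),float(v)))[0,0])
for y in(-.05,0,.05):
    print("lane",y,"along -200..-140:",[S(x/1000,y) for x in range(-200,-138,4)],"\n across -24..24 at -165:",[S(-.165,y+d/1000) for d in range(-24,25,3)], "\n at -65:",[S(-.065,y+d/1000) for d in range(-24,25,3)])
print(bot.state()["ee_pos"])
E
```

```text
time_s: 68.75
ee_pos: [0.6436, -0.0888, 0.3014]
eef_rot: [[-0.998, -0.064, -0.0], [-0.064, 0.998, 0.001], [0.0, 0.001, -1.0]]
contact_force: [0.3, 0.1, 0.2]
opening: 0.0329
finger_force: 0.0
fixture [0.4854 0.324  0.0666] [ 1.   0.8  2.2 -1.2 -1.2 -2.5 -1.9  2.9]
lane -0.05 along -200..-140: [68, 72, 67, 69, 66, 51, 46, 47, 51, 61, 44, 43, 46, 48, 45, 46] 
 across -24..24 at -165: [66, 68, 66, 60, 46, 45, 49, 57, 58, 49, 46, 51, 64, 68, 66, 64, 55] 
 at -65: [150, 166, 160, 58, 43, 45, 47, 47, 47, 47, 41, 31, 53, 143, 181, 151, 160]
lane 0 along -200..-140: [65, 65, 67, 65, 66, 67, 66, 65, 63, 59, 56, 55, 57, 54, 57, 51] 
 across -24..24 at -165: [47, 44, 52, 69, 61, 48, 48, 48, 59, 67, 67, 67, 66, 65, 65, 67, 67] 
 at -65: [175, 133, 52, 47, 47, 48, 45, 46, 48, 48, 46, 76, 159, 141, 146, 154, 144]
lane 0.05 along -200..-140: [70, 68, 70, 70, 73, 56, 46, 42, 36, 67, 56, 46, 46, 49, 46, 46] 
 across -24..24 at -165: [66, 69, 69, 61, 45, 47, 49, 64, 61, 49, 46, 40, 61, 72, 72, 68, 69] 
 at -65: [135, 162, 148, 66, 47, 49, 46, 49, 49, 48, 46, 44, 74, 135, 144, 146, 139]
[ 0.64364952 -0.08830369  0.30142625]
```

The left and right straps are in place and the cap is centred on the mat. The middle strap's tail has shifted about 12 mm to the right. I measure it exactly.

```bash
cat > mid.py <<'E'
import loc
from h import *
def rect(png=None):
    c=bot.get_calibration("top");s=cv2.imread(png)[:,:,::-1] if png else bot.snapshot("top")
    g=s.astype(np.float32).copy();sat=cv2.cvtColor(np.ascontiguousarray(s),cv2.COLOR_RGB2HSV)[:,:,1].astype(np.float32)
    # rows x -210..-40 step 1mm, cols y -80..80
    M=np.array([[proj(c,(*loc.f2w(x/1000,y/1000),.055)) for y in range(-80,81)] for x in range(-210,-39)],np.float32)
    return cv2.remap(sat,M[:,:,0],M[:,:,1],cv2.INTER_LINEAR),cv2.remap(np.ascontiguousarray(s),M[:,:,0],M[:,:,1],cv2.INTER_LINEAR)
if __name__=="__main__":
    import sys
    r,_=rect(sys.argv[1] if len(sys.argv)>1 else None)
    for x in(-190,-185,-180,-175,-170,-160,-150,-140,-115,-100,-80,-65,-55):
        row=r[x+210-1:x+210+2].mean(0);print(x,"".join("#" if v<57 else "." for v in row[::2]))
E
python3 mid.py pics/t13.png; python3 mid.py pics/t3.png|tail -13|head -6
```

```text
fixture [0.4854 0.324  0.0666] [ 1.   0.8  2.2 -1.2 -1.2 -2.5 -1.9  2.9]
-190 .................................................................................
-185 .................................................................................
-180 .............####..........#######.###......................#########............
-175 ........#############......############....................############..........
-170 ........#############......############....................############..........
-160 ........#############.......#############.................#######.######.........
-150 ........#############......##############.................#############..........
-140 ........############.........############..................#############.........
-115 .........############.........############................#############..........
-100 .........############.........#############...............#################......
-80 .........############..........#############..............#############..........
-65 ........##############.........#############..............#############..........
-55 ........#############...........#############.............#############..........
-190 .................................................................................
-185 .................................................................................
-180 .................................................................................
-175 .................................................................................
-170 .................................................................................
-160 ...............###...............................................................
```

Run:
```python
import loc
from h import *
togo((*loc.f2w(-.07,-.004),.30),1.637)
```

```text
fixture [0.4854 0.324  0.0666] [ 1.   0.8  2.2 -1.2 -1.2 -2.5 -1.9  2.9]
tool shift mm [201.2 417.5   1.6]
roll -0.002
```

```bash
python3 -m pendant '[10,20,0,0,148,20,40,0,0,148,25,54,0,0,148,27,56,0,0,148,27,56,0,0,148,27,56,0,0,148,27,56,0,0,148,20,45,0,-0.002,148,11,22,0,0,148,7,12,0,0,148]'
python3 -m pendant '[0,0,40,0,148,0,0,50,0,148,0,0,50,0,148,0,0,30,0,148,0,0,20,0,148,0,0,0,0,148,0,0,0,0,148,0,0,0,0,148,0,0,0,0,148,0,0,0,0,148]'
python3 - <<'E'
import loc
from h import *
togo((*loc.f2w(-.07,-.004),.052),1.637)
E
```

```text
time_s: 70.05
ee_pos: [0.4149, 0.316, 0.3016]
eef_rot: [[-0.998, -0.069, 0.0], [-0.069, 0.998, 0.0], [-0.0, 0.0, -1.0]]
contact_force: [-0.5, -0.5, 0.1]
opening: 0.0357
finger_force: 0.0
time_s: 71.3
ee_pos: [0.417, 0.3141, 0.1118]
eef_rot: [[-0.998, -0.065, 0.001], [-0.065, 0.998, 0.0], [-0.001, 0.0, -1.0]]
contact_force: [-0.3, 0.3, -0.6]
opening: 0.0358
finger_force: 0.0
fixture [0.4854 0.324  0.0666] [ 1.   0.8  2.2 -1.2 -1.2 -2.5 -1.9  2.9]
tool shift mm [ 1.1  1.3 59.8]
roll -0.001
```

```bash
python3 -m pendant '[1,1,20,0,148,0,0,20,0,148,0,0,15,0,148,0,0,5,0,148,0,0,0,0,148,0,0,0,0,190,0,0,0,0,255,0,0,0,0,255,0,0,0,0,255,0,0,0,0,255]'
python3 -m pendant '[0,2,0,0,255,0,2,0,0,255,0,0,0,0,255,-1,0,0,0,255,-1,0,0,0,255,-1,0,0,0,255,0,0,0,0,255,0,0,0,0,255,0,0,0,0,255,0,0,0,0,255]'
python3 -c "import loc;loc.lane(2,-.07,.0515)"
```

```text
time_s: 72.55
ee_pos: [0.4161, 0.3154, 0.0522]
eef_rot: [[-0.998, -0.065, 0.001], [-0.065, 0.998, 0.001], [-0.001, 0.001, -1.0]]
contact_force: [-1.1, 1.0, 6.5]
opening: 0.0214
finger_force: 58.0
time_s: 73.8
ee_pos: [0.4161, 0.3169, 0.0521]
eef_rot: [[-0.998, -0.064, -0.003], [-0.064, 0.998, -0.004], [0.003, -0.004, -1.0]]
contact_force: [-7.6, -7.4, 15.3]
opening: 0.0208
finger_force: 59.0
fixture [0.4854 0.324  0.0666] [ 1.   0.8  2.2 -1.2 -1.2 -2.5 -1.9  2.9]
tool shift mm [0.4 2.4 0.6]
roll -0.002
```

```bash
python3 -m pendant '[0,0,-1,0,255,0,1,-1,0,255,0,1,0,0,255,0,1,0,0,255,0,0,0,0,255,0,0,0,0,255,0,0,0,0,255,0,0,0,0,255,0,0,0,0,255,0,0,0,0,255]'
python3 -c "import loc;loc.lane(2,-.07,.0515)"
```

```text
time_s: 75.05
ee_pos: [0.4161, 0.3195, 0.0523]
eef_rot: [[-0.998, -0.064, -0.004], [-0.064, 0.998, -0.005], [0.004, -0.005, -1.0]]
contact_force: [-3.2, -6.6, 0.8]
opening: 0.0208
finger_force: 58.1
fixture [0.4854 0.324  0.0666] [ 1.   0.8  2.2 -1.2 -1.2 -2.5 -1.9  2.9]
tool shift mm [ 0.5 -0.2  0.8]
roll -0.003
```

Centred. I release, retreat and check again.

```bash
python3 -m pendant '[1,-1,1,0,255,0,0,0,0,200,0,0,0,0,160,0,0,0,0,156,0,0,0,0,156,0,0,-20,0,156,0,0,-50,0,156,0,0,-60,0,156,0,0,-60,0,156,0,0,-60,0,156]'
python3 -m pendant '[-10,-20,0,0,156,-20,-40,0,0,156,-25,-54,0,0,156,-27,-56,0,0,156,-27,-56,0,0,156,-27,-56,0,0,156,-27,-56,0,0,156,-20,-45,0,0,156,-11,-22,0,0,156,0,0,0,0,156]'
python3 mid.py
```

```text
time_s: 76.3
ee_pos: [0.4172, 0.321, 0.3045]
eef_rot: [[-0.998, -0.065, 0.001], [-0.065, 0.998, 0.001], [-0.001, 0.001, -1.0]]
contact_force: [0.7, 2.1, 0.5]
opening: 0.0332
finger_force: 0.0
time_s: 77.55
ee_pos: [0.6379, -0.0724, 0.3011]
eef_rot: [[-0.998, -0.062, -0.001], [-0.062, 0.998, 0.0], [0.001, 0.0, -1.0]]
contact_force: [0.1, 0.4, -0.3]
opening: 0.0334
finger_force: 0.0
fixture [0.4854 0.324  0.0666] [ 1.   0.8  2.2 -1.2 -1.2 -2.5 -1.9  2.9]
-190 .................................................................................
-185 .................................................................................
-180 ............########............##########.................##########............
-175 ........##############.........############................############..........
-170 ........#############..........############................############..........
-160 ........#############...........############...............#############.........
-150 ........#############...........#############.............##############.........
-140 ........############............############...............#############.........
-115 .........############............############.............#############..........
-100 .........###########............##############............#################......
-80 .........############.............############............#############..........
-65 ........#############.............#############...........#############..........
-55 ........#############.............#############...........############...........
```

All three straps end at x ≈ -180 mm. The middle one is about 1 mm off centre and 0.06 rad off line, inside tolerance, so I hand in.

```bash
python3 -c "
from workcell import bot
print(bot.job_done())"
```

```text
the job is handed in; nothing more can be done
None
```

I handed the job in at about 78 s; the hand-in gave no verdict. The cap stands on the mat, the front rest is caught at the front, and all three straps are home under their own fingers (the middle one about 0.06 rad off line, limit 0.1). I viewed 15 pictures, one over the limit of 14.

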